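# Index the diverter and fit the outlet sleeve

## Robot

A 7-joint arm with a two-finger parallel gripper is mounted at the origin on the work surface. World frame = base frame: x ahead of the robot, y to its left, z up, the work surface at z = 0. Lengths are in mm, angles in rad, forces in N, time in s.
With the tool pointing down it reaches from about 425 to 875 mm from the base axis. Payload 9.9 kg.
Tool frame: the origin (TCP) lies midway between the tips of the shut fingers; the grasp point (between the pads) lies 19 mm behind it (ctrl.tcp_to_grasp is the distance from the TCP to the grasp point, in mm); z points along the fingers, y is the direction in which the jaws open and shut (so a half turn about z gives the same grasp; the last joint's range is limited). The gripper opens to 85 mm and grips with 20 to 120 N. Pads are 22 mm wide; open, the fingers measure 114 mm over their backs; the gripper's body (76 mm by 85 mm) begins 54 mm behind the grasp point. The pads swing forward as they close: fully open they stand 13 mm farther back than shut.
Start: joints at [-1.278, 0.576, 0.025, 1.437, -0.015, 1.129, -0.057], TCP at [248.357, 627.653, 231.289] pointing down, gripper open.
Joint ranges: [-2.76, 2.76], [-0.34, 2.15], [-1.52, 1.57], [0.19, 2.46], [-1.09, 4.23], [0.17, 1.99], [-2.82, 2.82]. Speed limits (rad/s): [2.22, 2.22, 3.01, 3.01, 3.14, 3.14, 3.14].

## Interface

Orientations are given as a unit quaternion [x, y, z, w].
In Python, from cell import ctrl, viewer, sign_off gives the robot as it stands.
- The arm moves only by the shell command python3 -m crank 'ROWS' [OPENING] [FORCE]. ROWS is JSON, a list of rows, each a list of 2 entries, a list of its own where there are three numbers: the shift along the world's x, y, z in cm, then the turn, a rotation vector about the world's x, y, z in degrees. In form: [[[dx, dy, dz], [rx, ry, rz]], ...]. A call has exactly 5 rows; each row shifts and turns the pose as measured when the row begins; what a row does not reach is not made up. A row lasts 1/10 s, in which the tool goes at most 50 mm and 8.59 degrees, less where a joint would pass 70% of its speed; a pose out of reach is approached as far as the arm can. A call is refused whole if a number of a shift passes 5 or a number of a turn 8.59, either way. A call with a gripper value outside its range is refused whole. OPENING is the finger opening in cm, from 0 to 8.54, set as the call begins (- or left out, the last holds). The fingers move at their own pace and stop on an object; FORCE is the grip in N (left out, the last holds). Time passes only in rows, so rows that do not move let the fingers close, or fill a call up. It gives the time, the measured TCP pose, the force and the opening at its end, in the units of the state.
- ctrl.read_state(): the state, without advancing time (a new reading comes with each control period).
- viewer.capture(name): name is "side" or "top"; returns (picture, depth): 400x640x3 uint8, red, green, blue; 400x640 float32, mm along the optical axis (not along the pixel's ray), 0 where there is no reading.
- viewer.calibration(name): a dict with "K" (3x3 intrinsics, pixels), "distortion" ([k1, k2, p1, p2, k3] as OpenCV has them; the pictures are not rectified), "R" (3x3) and "t" (3): a world point X has camera coordinates R X + t. Camera axes: x right, y down, z forward; pixel columns grow to the right and rows downward; lengths in mm; the calibration is good to about 2 mm. A picture is of the moment at which its call begins. calibration takes no time and is no camera call.
- sign_off(): hands the job in, once; it reports no verdict.
The state is a dict: "time": time; "q": joint angles; "joint_vel": joint speeds; "effort": joint torques, N m; "tcp_pos": TCP position; "tool_rot": TCP orientation; "force": force on the tool from outside, world axes, zero at the start; "torque": the same for the moment, N m; "grip_width": finger opening in mm.
Only numpy, scipy, OpenCV 4.12 (cv2) and the standard library are available. Lean on these libraries where they do the work, as an engineer would, in place of code of your own. Each camera call takes 0.05 s, during which the arm holds its last target. There are 200 camera calls.

## Task

The diverter's brass spigot is parked under its clear guard: lift the yellow sprung plunger, swing the arm round counterclockwise and let the plunger drop home in the hole with the green mark. Then push the blue sleeve, upright as it stands, onto the spigot until it is fully home, with the stiff orange collar pressed right down. Leave everything else on the shelf standing where it is.

Things in the scene. Friction and masses are not known exactly. Their poses are not given: they have to be found in the camera images.
- diverter: Rotary diverter fixed to the shelf: round grey base 156 mm across, flat plate 32 mm up, turning aluminium arm on it (top 46 mm up, 56 at the middle). Origin: on the turning axis at shelf level, z up. Seen in its frame, a steel post at y 92 to 100 mm (50 wide) carries a clear guard over x -28 to 28, y 34 to 100 mm, top 124 mm up. Position and yaw vary.
- head (a joint): Arm angle in rad, counterclockwise from above. At 0 the spigot points along the base's +y (under the guard), the plunger along -y, both 60 mm from the axis; parked it has play from about -0.22 to 0.22 in a curved slot. At 1.5 the plunger is over the green-marked hole (play 0.025 once locked). Stops at -0.25 and 1.75. Light friction.
- plunger (a joint): Lift of the sprung locking plunger in m: 0 = dropped home (pin 10 mm deep in the plate), 0.010 = pin tip level with the plate, 0.016 = top stop. The spring pulls down with 5 to 8 N.
- plunger_knob (a point): Where to grip the yellow plunger knob: upright cylinder 24 mm across and 28 mm tall, spinning freely on the plunger; the point is on its axis, 12 mm below its top and 16 mm above its foot (82 mm above the shelf when home, rising with the plunger).
- station (a point): Centre, at plate level (32 mm), of the hole by the green mark where the plunger has to drop; the plunger's axis must come here.
- spigot_tip (a point): Centre of the top of the upright brass spigot on the arm: 22 mm across, bevelled to 15 mm over its last 8 mm; the tip is 105 mm above the shelf. It turns with the arm.
- spigot_home (a point): Point on the spigot's axis, 56 mm above the shelf: the sleeve's underside lies here when it is fully home.
- collar (a joint): Orange stiff collar round the spigot's foot, 34 mm across, 6 mm thick: its top is 66 mm above the shelf at 0 and 56 mm at 0.010 m, fully pressed. It resists with about 8 N and stays where it is pushed; the sleeve's own weight does not move it.
- sleeve: Blue rigid plastic sleeve (open tube) standing upright: 36 mm outside, 25 mm bore, 60 mm tall, about 90 g; origin at the centre of its underside, z along its axis. Both ends are alike, but keep it the way up it stands.
- cartridge: white ceramic disc cartridge standing upright, 39 mm across, 57 mm tall, thin brass stem on top; origin at the centre of its underside. Bystander.
- nut: stainless hexagonal connector nut with a short stub up, about 35 mm across, 42 mm tall; origin at the centre of its underside. Bystander.
- jar: small white jar with a red cap, 42 mm across, 70 mm tall; origin at the centre of its underside. Bystander.
- cleaner: tall green bottle, 60 mm across, 190 mm tall; origin at the centre of its underside. Bystander.
- grease: slim orange bottle with a black cap, 36 mm across, 120 mm tall; origin at the centre of its underside. Bystander.
- soap_dish: chrome soap dish, 85 x 120 mm, 24 mm tall; origin at the centre of its underside. Bystander.
- plunger_handle: black rubber-gripped plunger handle lying down, about 190 mm long (along its x axis), 30 mm wide, 26 mm tall; origin on the shelf under its grip. Bystander.

How it is judged (in metres and radians):
On the way, in this order (a step that is already met when the one before it is completed fails the run):
1. the plunger is lifted clear of the plate while the arm is still parked (value of joint plunger above 0.0095 m and value of joint head below 0.35 rad).
2. the arm stands at the green mark with the plunger dropped home (value of joint head between 1.455 and 1.545 rad and value of joint plunger below 0.002 m), for 0.2 s.
At the end, for the whole second after the job is handed in: The arm is within 0.045 rad of the green mark with the plunger home (under 2 mm of lift), and the sleeve sits upright on the spigot (axis within 4 mm, tilt under 0.08 rad), its underside within 2 mm of fully home (3 mm below at most), released and at rest (all of step 2 and z of sleeve in the frame of spigot_home between -0.003 and 0.002 m and horizontal distance between sleeve and spigot_home below 0.004 m and angle between sleeve's own z axis and vertical below 0.08 rad and linear speed of sleeve below 0.02 m/s); the robot touches nothing.
It fails at once if a bystander (cartridge, nut, jar, either bottle, soap dish or plunger handle) is pushed more than 25 mm or knocked over (distance of any of cartridge, nut, jar, cleaner, grease, soap_dish, plunger_handle from where it was at the start of the episode above 0.025 m or angle between any of cartridge, nut, jar, cleaner, grease, soap_dish, plunger_handle's own z axis and vertical above 0.5 rad).
It also fails if it takes over 64 s, if anything falls off the work surface, if the arm or the gripper's body presses on something with over 40 N, if the wrist force passes 120 N, or if a joint passes its speed limit or range.

## Working session

There is one attempt and no reset: what is moved stays moved. The work goes in short steps, Python scripts to look and compute and a shell command to move; the robot and the scene stay as the last step left them, time stands still between calls to the robot, and variables do not carry over. Pictures are saved under pics/ and viewed, about 8 in all and at most 12, crops included, and the job is handed in when it is done.

```bash
ls; mkdir -p pics; cat > h.py <<'E'
import numpy as np, cv2
from cell import ctrl, viewer
def cap(n,f=None):
    im,d=viewer.capture(n)
    if f: cv2.imwrite('pics/'+f,im[:,:,::-1])
    return im,d
def cal(n):
    c=viewer.calibration(n); return [np.array(c[k],float) for k in('K','distortion','R','t')]
def ray(n,uv):
    K,D,R,t=cal(n); p=cv2.undistortPoints(np.array(uv,float).reshape(-1,1,2),K,D)[:,0]
    d=np.c_[p,np.ones(len(p))]@R; return -R.T@t,d
def onz(n,uv,z):
    o,d=ray(n,uv); return o+d*((z-o[2])/d[:,2])[:,None]
def proj(n,X):
    K,D,R,t=cal(n); return cv2.projectPoints(np.array(X,float).reshape(-1,3),cv2.Rodrigues(R)[0],t,K,D)[0][:,0]
def cloud(n,d):
    v,u=np.mgrid[0:400,0:640]; K,D,R,t=cal(n)
    p=cv2.undistortPoints(np.stack([u,v],-1).reshape(-1,1,2).astype(float),K,D)[:,0]
    X=(np.c_[p,np.ones(len(p))]*d.reshape(-1,1)-t)@R; return X.reshape(400,640,3)
E
python3 - <<'E'
from h import *
for n in('side','top'):
    im,d=cap(n,n+'0.png'); np.savez('pics/'+n+'0.npz',im=im,d=d)
    K,D,R,t=cal(n); print(n,-R.T@t,R[2],K[0,0],(d>0).mean())
s=ctrl.read_state(); print(s)
E
```

```text
pics
side [ 372.58494261 -749.50147876  597.38074119] [ 0.20211648  0.80275704 -0.56100808] 367.01512839798005 0.995984375
top [ 441.3304736     9.70990444 1281.77597567] [ 0.09931569 -0.01074472 -0.99499796] 369.9860784471246 0.99604296875
{'time': 0.1, 'q': array([-1.27778986,  0.57643074,  0.02483044,  1.43777515, -0.01506232,
        1.12898386, -0.05652175]), 'joint_vel': array([ 0.00148154, -0.00172645,  0.0006493 , -0.00318851, -0.0008838 ,
        0.0007221 , -0.00160776]), 'effort': array([ 4.60521886e-03, -7.67306042e+01,  2.25696355e+00, -2.86606264e+01,
        1.57345366e-02,  8.63394962e-03, -4.03213915e-05]), 'tcp_pos': array([248.19319854, 627.31044489, 230.55734379]), 'tool_rot': array([ 1.87291110e-01,  9.82304199e-01, -6.95354462e-04, -1.29728322e-04]), 'force': array([-0.74746846, -0.01147275, -0.22961249]), 'torque': array([ 0.0091217 , -0.01060801, -0.00584596]), 'grip_width': 84.97869384206302}
```

View pics/top0.png

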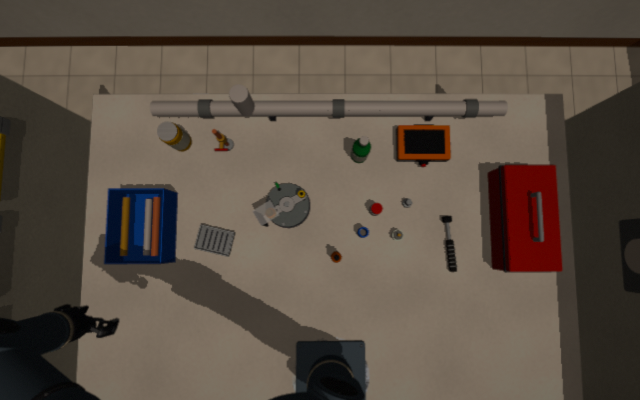

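View pics/side0.png

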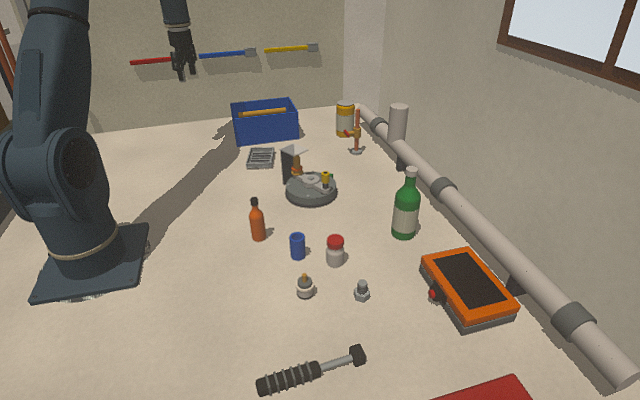

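Top: the diverter is at about (287,205), with its yellow knob at (300,194), guard and spigot at about (264,212), and green mark at about (278,186). The sleeve is at (362,231), close to the jar (375,209). Next I'll measure these.

```bash
python3 - <<'E'
from h import *
T=np.load('pics/top0.npz');S=np.load('pics/side0.npz')
c=cv2.resize(T['im'][160:270,230:420],None,fx=4,fy=4,interpolation=cv2.INTER_CUBIC)
c2=cv2.resize(S['im'][135:275,240:420],None,fx=4,fy=4,interpolation=cv2.INTER_CUBIC)
cv2.imwrite('pics/tc.png',c[:,:,::-1]);cv2.imwrite('pics/sc.png',c2[:,:,::-1])
for n,Z in(('top',T),('side',S)):
    X=cloud(n,Z['d']); hsv=cv2.cvtColor(Z['im'],cv2.COLOR_RGB2HSV)
    for nm,(lo,hi) in dict(yellow=((22,140,90),(35,255,255)),green=((45,120,40),(85,255,255)),blue=((108,100,40),(125,255,255)),orange=((4,150,60),(18,255,255))).items():
        m=cv2.inRange(hsv,lo,hi); k,l,st,ce=cv2.connectedComponentsWithStats(m)
        for i in range(1,k):
            if st[i,4]<6: continue
            x,y=ce[i]
            if n=='top' and not(230<x<420 and 160<y<270): continue
            if n=='side' and not(240<x<420 and 135<y<275): continue
            P=X[l==i]; 
            print(n,nm,st[i].tolist(),ce[i].round(1),np.median(P,0).round(0),'zmax',np.percentile(P[:,2],95).round(0),'onz mean top',P[P[:,2]>np.percentile(P[:,2],95)-8].mean(0).round(1))
    # base plate: points at 32mm
    ctr=np.array([0,0])
# diverter base from top cloud: z in 24..40, near
X=cloud('top',T['d']); m=np.zeros((400,640),bool); m[180:232,255:315]=1
P=X[m&(X[...,2]>22)&(X[...,2]<40)]
cc,r=cv2.minEnclosingCircle(P[:,:2].astype(np.float32)); print('plate',cc,r,np.median(P[:,2]))
P=X[m&(X[...,2]>112)]; print('guard pts',len(P),P.mean(0) if len(P) else 0)
print(cv2.minAreaRect(P[:,:2].astype(np.float32)) if len(P)>3 else 0)
E
```

```text
top yellow [298, 190, 7, 7, 30] [301.  193.4] [602.  94.  93.] zmax 98.0 onz mean top [602.4  94.5  94.3]
top green [275, 183, 4, 5, 12] [276.8 185.1] [640. 180.  34.] zmax 36.0 onz mean top [639.9 180.5  33.9]
top blue [358, 227, 11, 10, 53] [362.6 231.4] [ 482. -108.   59.] zmax 63.0 onz mean top [ 480.4 -106.4   60.1]
top orange [331, 252, 10, 11, 37] [336.2 257.3] [396. -22.  80.] zmax 117.0 onz mean top [393.  -11.7 119.3]
side yellow [321, 171, 9, 12, 71] [324.9 176.8] [600.  83.  85.] zmax 94.0 onz mean top [600.9  87.5  91.8]
side green [399, 186, 19, 17, 181] [408.3 194.6] [ 743. -120.  130.] zmax 143.0 onz mean top [ 745.6 -115.7  139.3]
side blue [290, 232, 14, 28, 256] [295.9 245.1] [ 474. -124.   43.] zmax 60.0 onz mean top [ 476.5 -121.    62.8]
side orange [355, 145, 3, 5, 7] [356.  146.6] [788. 352.  26.] zmax 32.0 onz mean top [787.  351.9  29.5]
side orange [291, 166, 12, 6, 32] [296.3 169.1] [539. 185.  64.] zmax 66.0 onz mean top [539.9 186.2  63.9]
side orange [249, 206, 16, 35, 354] [255.9 223.5] [395. -35.  59.] zmax 93.0 onz mean top [395.1 -96.  140.2]
side orange [330, 245, 7, 4, 11] [332.5 246.5] [ 546. -172.   64.] zmax 68.0 onz mean top [ 546.3 -171.7   64.4]
plate (568.6889038085938, 157.60414123535156) 84.3301773071289 32.51956191926395
guard pts 385 [535.00601364 194.80620135 160.31125937]
((484.2314453125, 131.2218475341797), (245.33631896972656, 78.947265625), 52.71615982055664)
```

View pics/tc.png

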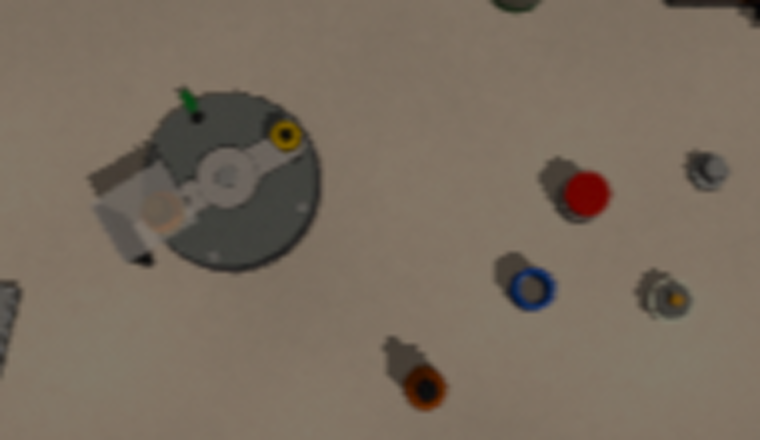

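View pics/sc.png

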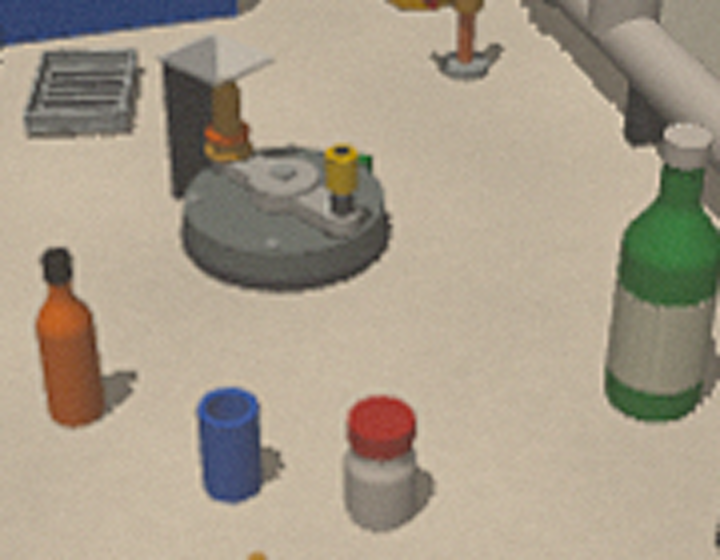

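```bash
python3 - <<'E'
from h import *
T=np.load('pics/top0.npz');S=np.load('pics/side0.npz')
f=lambda x,y:(230+(x+.5)/4-.5,160+(y+.5)/4-.5)
g=lambda x,y:(240+(x+.5)/4-.5,135+(y+.5)/4-.5)
hub=onz('top',[f(227,176)],56)[0];knob=onz('top',[f(286,134)],94)[0];hole=onz('top',[f(197,117)],32)[0]
sl=onz('top',[f(532,288)],60)[0]; jar=onz('top',[f(586,194)],70)[0]; gr=onz('top',[f(427,390)],120)[0]
cart=onz('top',[f(665,298)],50)[0]
for k,v in dict(hub=hub,knob=knob,hole=hole,sl=sl,jar=jar,gr=gr,cart=cart).items(): print(k,v.round(1))
print('side hub',onz('side',[g(285,174)],56),'knob',onz('side',[g(341,150)],94),'sl',onz('side',[g(230,404)],60),'jar',onz('side',[g(382,408)],70))
a=lambda v:(np.degrees(np.arctan2(*(v-hub)[1::-1])),np.linalg.norm((v-hub)[:2]))
print('ang knob',a(knob),'hole',a(hole))
E
```

```text
hub [573.6 145.   56. ]
knob [603.6  93.4  94. ]
hole [626.8 173.6  32. ]
sl [ 479.8 -107.6   60. ]
jar [ 556.6 -152.1   70. ]
gr [398.8 -19.1 120. ]
cart [ 471.5 -219.3   50. ]
side hub [[572.83885472 135.51310038  56.        ]] knob [[603.27434194  93.81289839  94.        ]] sl [[ 480.72963591 -110.38961269   60.        ]] jar [[ 559.50322695 -148.71450707   70.        ]]
ang knob (np.float64(-59.8308246120957), np.float64(59.64833322672148)) hole (np.float64(28.296825441141568), np.float64(60.4004972118032))
```

```bash
python3 -m crank '[[[2.7,-4.1,0],[0,0,0]],[[2.7,-4.1,0],[0,0,0]],[[2.7,-4.1,0],[0,0,0]],[[2.7,-4.1,0],[0,0,0]],[[2.7,-4.1,0],[0,0,0]]]' 5 50; python3 -m crank '[[[2.7,-4.1,0],[0,0,0]],[[2.7,-4.1,0],[0,0,0]],[[2.7,-4.1,0],[0,0,0]],[[2.7,-4.1,0],[0,0,0]],[[2.7,-4.1,0],[0,0,0]]]'
```

```text
time: 0.6
tcp_pos: [377.9, 421.8, 226.9]
tool_rot: [0.18, 0.984, -0.002, -0.003]
force: [0.8, 0.2, 0.5]
grip_width: 50.5
time: 1.1
tcp_pos: [513.2, 211.5, 226.2]
tool_rot: [0.18, 0.984, -0.002, -0.003]
force: [1.1, -0.1, -0.3]
grip_width: 50.0
```

Moves track well. Remaining to the knob: (+90, -118), then down.

```bash
python3 -m crank '[[[3,-4,0],[0,0,0]],[[3,-4,0],[0,0,0]],[[2.5,-3.3,-2],[0,0,0]],[[0.5,-0.5,-4],[0,0,0]],[[0,0,-2],[0,0,0]]]'; python3 - <<'E'
from h import *
for n in('top','side'):
    im,d=cap(n,n+'1.png'); h=cv2.cvtColor(im,cv2.COLOR_RGB2HSV); m=cv2.inRange(h,(22,140,90),(35,255,255))
    k,l,st,ce=cv2.connectedComponentsWithStats(m)
    for i in range(1,k):
        if st[i,4]>5 and 290<ce[i][0]<335 and 160<ce[i][1]<210: print(n,st[i],onz(n,[ce[i]],94 if n=='top' else 82))
E
```

```text
time: 1.6
tcp_pos: [608.7, 81.5, 146.2]
tool_rot: [0.185, 0.983, -0.003, 0.001]
force: [0.1, -0.3, 0.0]
grip_width: 50.1
side [321 171   9  13  77] [[601.6306016   88.76058579  82.        ]]
```

```bash
python3 -m crank '[[[-0.5,1.2,0],[0,0,0]],[[0,0,-3],[0,0,0]],[[0,0,-3],[0,0,0]],[[0,0,-2],[0,0,0]],[[0,0,0],[0,0,0]]]'; python3 -c "
from h import *
c=cap('side')[0][130:230,260:400];cv2.imwrite('pics/s2.png',cv2.resize(c,None,fx=5,fy=5,interpolation=cv2.INTER_CUBIC)[:,:,::-1])"
```

```text
time: 2.2
tcp_pos: [603.2, 104.1, 70.9]
tool_rot: [0.181, 0.983, 0.0, 0.003]
force: [0.3, 0.7, 0.7]
grip_width: 50.1
```

View pics/s2.png

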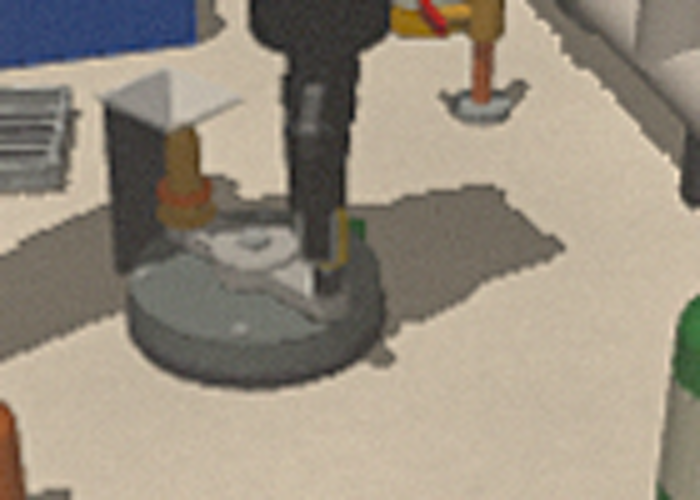

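The side view shows the fingers straddling the knob: the near finger is at crop (320,190) and the yellow is visible at (343,235). I'll correct y by -10 mm, go down about 8 mm and close.

```bash
python3 -m crank '[[[0,-1,0],[0,0,0]],[[0,0,-0.7],[0,0,0]],[[0,0,0],[0,0,0]],[[0,0,0],[0,0,0]],[[0,0,0],[0,0,0]]]'; python3 -m crank '[[[0,0,0],[0,0,0]],[[0,0,0],[0,0,0]],[[0,0,0],[0,0,0]],[[0,0,0],[0,0,0]],[[0,0,0],[0,0,0]]]' 1 50
```

```text
time: 2.75
tcp_pos: [606.8, 95.5, 70.9]
tool_rot: [0.181, 0.984, 0.003, 0.007]
force: [0.2, -0.5, -0.3]
grip_width: 50.3
time: 3.25
tcp_pos: [607.2, 95.2, 71.5]
tool_rot: [0.181, 0.983, 0.003, 0.008]
force: [-0.4, -0.1, 0.9]
grip_width: 22.1
```

```bash
python3 -m crank '[[[0,0,0],[0,0,0]],[[0,0,0],[0,0,0]],[[-0.4,-0.1,-0.8],[0,0,0]],[[-0.2,0,-0.4],[0.4,-0.8,0]],[[0,0,0],[0,0,0]]]' 5; python3 -c "
from cell import ctrl
from scipy.spatial.transform import Rotation as R
s=ctrl.read_state();print(s['tcp_pos'],R.from_quat(s['tool_rot']).as_matrix().round(3).tolist())"
```

```text
time: 3.75
tcp_pos: [600.1, 94.4, 57.7]
tool_rot: [0.181, 0.983, 0.007, 0.014]
force: [0.1, -0.6, 0.4]
grip_width: 50.4
[600.07459192  94.43585268  57.73965538] [[-0.934, 0.355, 0.03], [0.355, 0.935, 0.009], [-0.024, 0.019, -1.0]]
```

```bash
python3 -m crank '[[[0.3,-0.1,0.3],[-0.5,1.7,0]],[[0,0,0],[0,0,0]],[[0,0,0],[0,0,0]],[[0,0,0],[0,0,0]],[[0,0,0],[0,0,0]]]'; python3 -m crank '[[[0,0,0],[0,0,0]],[[0,0,0],[0,0,0]],[[0,0,0],[0,0,0]],[[0,0,0],[0,0,0]],[[0,0,0],[0,0,0]]]' 1.5 50;  python3 -c "
from cell import ctrl
from scipy.spatial.transform import Rotation as R
s=ctrl.read_state();print(s['tcp_pos'],R.from_quat(s['tool_rot']).as_matrix()[:,2].round(3).tolist())"
```

```text
time: 4.25
tcp_pos: [601.6, 93.3, 59.5]
tool_rot: [0.181, 0.984, -0.0, -0.001]
force: [0.4, -0.2, 0.0]
grip_width: 49.8
time: 4.75
tcp_pos: [601.5, 93.8, 59.8]
tool_rot: [0.18, 0.984, 0.0, -0.001]
force: [-0.3, -0.2, 0.2]
grip_width: 22.7
[601.45532688  93.78191642  59.80740986] [-0.002, 0.001, -1.0]
```

Gripped, width 22.7 mm. Now I'll lift about 13 mm.

```bash
python3 -m crank '[[[0,0,0.5],[0,0,0]],[[0,0,0.5],[0,0,0]],[[0,0,0.3],[0,0,0]],[[0,0,0],[0,0,0]],[[0,0,0],[0,0,0]]]'
```

```text
time: 5.25
tcp_pos: [599.8, 93.0, 71.8]
tool_rot: [0.181, 0.984, -0.001, -0.003]
force: [0.6, 0.1, -7.2]
grip_width: 22.7
```

```bash
python3 -c "
from h import *
c=cap('side')[0][130:230,260:400];cv2.imwrite('pics/s3.png',cv2.resize(c,None,fx=5,fy=5,interpolation=cv2.INTER_CUBIC)[:,:,::-1])"
```

```text
(no output)
```

View pics/s3.png

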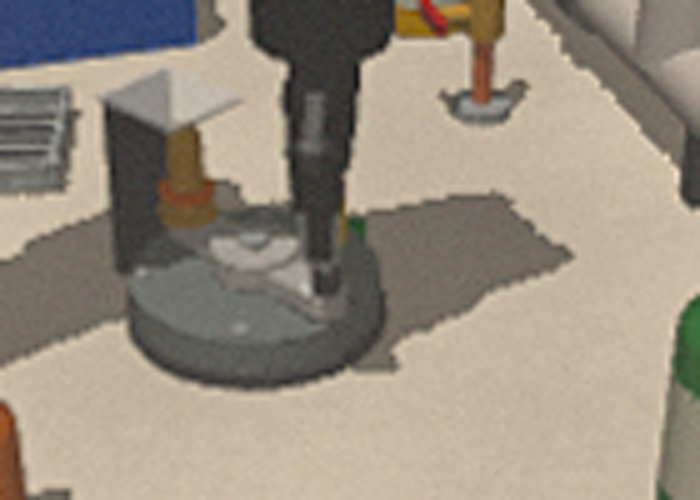

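The spring force is -7 N and the plunger is up about 12 mm. Now I'll swing it round.

```bash
python3 -m crank '[[[0.95,0.6,0.15],[0,0,0]],[[0.8,0.8,0],[0,0,0]],[[0.65,0.95,0],[0,0,0]],[[0.45,1.05,0],[0,0,0]],[[0.25,1.1,0],[0,0,0]]]'
```

```text
time: 5.8
tcp_pos: [631.4, 139.5, 72.0]
tool_rot: [0.182, 0.983, -0.002, -0.005]
force: [-3.2, -1.5, -8.2]
grip_width: 23.0
```

```bash
python3 -m crank '[[[0.05,1.1,0.05],[0,0,0]],[[-0.15,1.1,0],[0,0,0]],[[-0.35,0.8,0],[0,0,0]],[[0,0,0],[0,0,0]],[[0,0,0],[0,0,0]]]'; python3 - <<'E'
from h import *
im,d=cap('top')
cv2.imwrite('pics/t4.png',cv2.resize(im[165:245,245:345],None,fx=7,fy=7,interpolation=cv2.INTER_CUBIC)[:,:,::-1])
im,d=cap('side')
h=cv2.cvtColor(im,cv2.COLOR_RGB2HSV)[140:215,270:345]
m=cv2.inRange(h,(4,140,60),(18,255,255));k,l,st,ce=cv2.connectedComponentsWithStats(m)
for i in range(1,k):
    if st[i,4]>5: print('collar side',st[i],onz('side',[ce[i]+[270,140]],63))
E
```

```text
time: 6.3
tcp_pos: [623.8, 175.6, 71.3]
tool_rot: [0.179, 0.984, -0.003, -0.007]
force: [-2.9, -3.1, -8.1]
grip_width: 22.4
collar side [21 31  7 11 35] [[525.95709135 149.67647279  63.        ]]
collar side [19 40 12  8 52] [[518.04368339 107.76519733  63.        ]]
collar side [20 48 10  3 13] [[513.91383764  79.89838484  63.        ]]
```

View pics/t4.png

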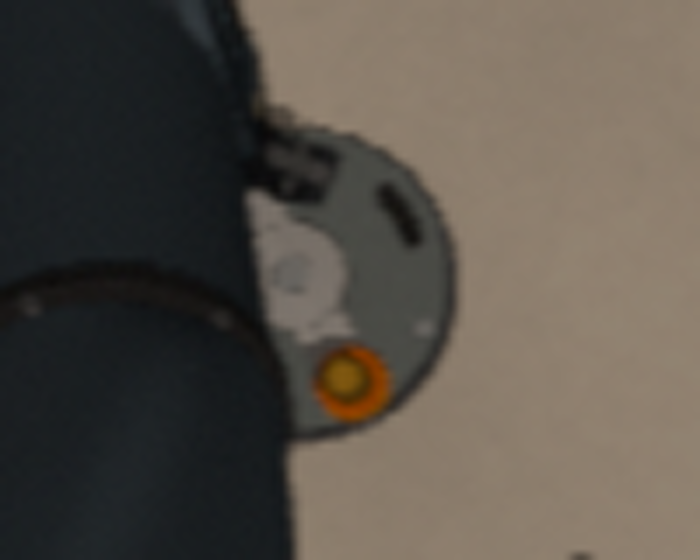

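The top view shows the arm swung: the spigot tip is at crop (346,378), full pixel (294.0,218.6), clear of the guard. The empty curved slot is at crop (400,213). I'll compute the angle.

```bash
python3 - <<'E'
from h import *
f=lambda x,y:(245+(x+.5)/7-.5,165+(y+.5)/7-.5)
h=onz('top',[f(295,273)],56)[0]; t=onz('top',[f(346,378)],105)[0]; c=onz('top',[f(352,384)],66)[0]
H=np.array([573.6,145,0])
for v in(t,c): print(h,v,np.degrees(np.arctan2(*(H-v)[1::-1])),np.linalg.norm((v-H)[:2]))
E
python3 -m crank '[[[0,0,-0.4],[0,0,0]],[[0,0,-0.4],[0,0,0]],[[0,0,0],[0,0,0]],[[0,0,0],[0,0,0]],[[0,0,0],[0,0,0]]]'
```

```text
[573.80253004 143.83117014  56.        ] [520.43618581 114.87665681 105.        ] 29.53648321732274 61.10488477902072
[573.80253004 143.83117014  56.        ] [520.22810388 115.52668765  66.        ] 28.908591482226868 60.969135115701036
time: 6.9
tcp_pos: [624.7, 174.1, 63.2]
tool_rot: [0.181, 0.984, -0.002, -0.007]
force: [-2.4, -1.5, -5.6]
grip_width: 22.8
```

```bash
python3 -m crank '[[[0,0,-0.4],[0,0,0]],[[0,0,0],[0,0,0]],[[0,0,0],[0,0,0]],[[0,0,0],[0,0,0]],[[0,0,0],[0,0,0]]]'; python3 -m crank '[[[0,0,0],[0,0,0]],[[0,0,0],[0,0,0]],[[0,0,0],[0,0,0]],[[0,0,0],[0,0,0]],[[0,0,0],[0,0,0]]]' 5
```

```text
time: 7.4
tcp_pos: [625.0, 173.6, 59.9]
tool_rot: [0.181, 0.983, -0.002, -0.006]
force: [-2.4, -1.0, -3.9]
grip_width: 22.8
time: 7.9
tcp_pos: [630.1, 175.3, 62.8]
tool_rot: [0.181, 0.984, 0.0, -0.001]
force: [0.2, -0.5, -0.7]
grip_width: 50.0
```

Released. Up, then over to the sleeve, turning the jaws by about -58°.

```bash
python3 -m crank '[[[0,0,4],[0,0,0]],[[0,0,4],[0,0,0]],[[-1,-2,3],[0,0,-8.4]],[[-2,-4,0],[0,0,-8.4]],[[-2,-4,0],[0,0,-8.4]]]'; python3 -m crank '[[[-2,-4,0],[0,0,-8.4]],[[-2,-4,0],[0,0,-8.4]],[[-2,-4,0],[0,0,-8.4]],[[-2,-3,0],[0,0,-8.4]],[[0,0,0],[0,0,0]]]'; python3 - <<'E'
from h import *
for n,p in(('top',(300,190)),('side',(325,165))):
    im,d=cap(n,n+'5.png'); h=cv2.cvtColor(im,cv2.COLOR_RGB2HSV)
    for nm,lo,hi,z in(('yellow',(22,140,90),(35,255,255),94),('blue',(108,100,40),(125,255,255),60)):
        k,l,st,ce=cv2.connectedComponentsWithStats(cv2.inRange(h,lo,hi))
        for i in range(1,k):
            if st[i,4]>12 and 240<ce[i][0]<400 and 150<ce[i][1]<270: print(n,nm,st[i],ce[i],onz(n,[ce[i]],z if n=='top' else z-(12 if z==94 else 30)))
from scipy.spatial.transform import Rotation as R
s=ctrl.read_state();print(s['tcp_pos'],R.from_quat(s['tool_rot']).as_matrix().round(3))
E
```

```text
time: 8.4
tcp_pos: [580.5, 80.3, 175.9]
tool_rot: [0.392, 0.92, 0.004, -0.001]
force: [1.0, -1.0, -1.5]
grip_width: 50.4
time: 8.9
tcp_pos: [495.2, -80.5, 178.9]
tool_rot: [0.652, 0.758, 0.006, 0.003]
force: [-0.2, -0.3, 0.9]
grip_width: 49.9
top yellow [274 183   7   7  31] [276.90322581 186.22580645] [[626.28593515 171.93901074  94.        ]]
side yellow [322 158   8  11  56] [325.41071429 163.25      ] [[624.16626632 163.51906318  82.        ]]
side blue [290 232  15  28 293] [296.31399317 245.17406143] [[ 477.75598037 -108.15755927   30.        ]]
[498.00957623 -76.51694524 178.72498682] [[-0.16   0.987  0.014]
 [ 0.987  0.16   0.006]
 [ 0.003  0.015 -1.   ]]
```

```bash
python3 -m crank '[[[-1.7,-3.1,-1],[-0.3,0.8,0]],[[0,0,-3],[0,0,0]],[[0,0,-3],[0,0,0]],[[0,0,0],[0,0,0]],[[0,0,0],[0,0,0]]]'
```

```text
time: 9.5
tcp_pos: [487.1, -102.2, 108.2]
tool_rot: [0.641, 0.767, 0.003, 0.002]
force: [0.0, 0.1, -0.4]
grip_width: 50.2
```

```bash
python3 -m crank '[[[-0.7,-0.6,-1],[0,0,0]],[[0,0,-0.5],[0,0,0]],[[0,0,0],[0,0,0]],[[0,0,0],[0,0,0]],[[0,0,0],[0,0,0]]]' 6
```

```text
time: 10.0
tcp_pos: [485.1, -105.2, 97.2]
tool_rot: [0.638, 0.77, 0.006, 0.004]
force: [1.1, 1.1, -0.1]
grip_width: 60.0
```

```bash
python3 -m crank '[[[-0.6,-0.4,-1],[-0.4,0.7,0]],[[-0.1,-0.1,-2],[0,0,0]],[[0,0,-2],[0,0,0]],[[0,0,-1],[0,0,0]],[[0,0,0],[0,0,0]]]'
```

```text
time: 10.5
tcp_pos: [478.0, -110.7, 35.1]
tool_rot: [0.638, 0.77, -0.001, 0.002]
force: [-0.7, -0.5, -0.3]
grip_width: 59.9
```

```bash
python3 -m crank '[[[0.2,0.2,-0.8],[0,0,0]],[[0,0,0],[0,0,0]],[[0,0,0],[0,0,0]],[[0,0,0],[0,0,0]],[[0,0,0],[0,0,0]]]'; python3 -m crank '[[[0,0,0],[0,0,0]],[[0,0,0],[0,0,0]],[[0,0,0],[0,0,0]],[[0,0,0],[0,0,0]],[[0,0,0],[0,0,0]]]' 2.5 60; python3 -c "
from cell import ctrl
from scipy.spatial.transform import Rotation as R
s=ctrl.read_state();print(s['tcp_pos'],R.from_quat(s['tool_rot']).as_matrix()[:,2].round(3).tolist())"
```

```text
time: 11.0
tcp_pos: [481.0, -108.8, 27.9]
tool_rot: [0.638, 0.77, -0.001, 0.003]
force: [-0.2, 0.8, 0.0]
grip_width: 59.8
time: 11.5
tcp_pos: [481.2, -108.8, 28.9]
tool_rot: [0.638, 0.77, -0.001, 0.003]
force: [0.3, 1.1, -1.7]
grip_width: 34.6
[ 481.23684    -108.81502756   28.90930377] [0.004, -0.006, -1.0]
```

```bash
python3 -m crank '[[[0,0,3],[0,0,0]],[[0,0,4],[0,0,0]],[[0,0,4],[0,0,0]],[[0.5,2,2],[0,0,0]],[[0.6,3.5,0],[0,0,0]]]'; python3 -m crank '[[[0.6,4,0],[0,0,0]],[[0.6,4,0],[0,0,0]],[[0.6,4,0],[0,0,0]],[[0.5,3,0],[0,0,0]],[[0,0,0],[0,0,0]]]';  python3 -c "
from cell import ctrl
from scipy.spatial.transform import Rotation as R
s=ctrl.read_state();print(s['tcp_pos'],R.from_quat(s['tool_rot']).as_matrix()[:,2].round(3).tolist())"
```

```text
time: 12.0
tcp_pos: [489.9, -57.6, 162.9]
tool_rot: [0.641, 0.767, -0.002, 0.002]
force: [0.5, 1.1, -1.5]
grip_width: 34.5
time: 12.5
tcp_pos: [513.6, 103.1, 164.0]
tool_rot: [0.64, 0.768, -0.001, 0.003]
force: [0.2, -0.2, -0.7]
grip_width: 34.6
[513.56956379 103.07136321 163.9714281 ] [0.004, -0.004, -1.0]
```

```bash
python3 -m crank '[[[0.5,0.6,0],[-0.2,0.2,0]],[[0,0,0],[0,0,0]],[[0,0,0],[0,0,0]],[[0,0,0],[0,0,0]],[[0,0,0],[0,0,0]]]';  python3 - <<'E'
from h import *
print(ctrl.read_state()['tcp_pos'])
im,d=cap('side')
cv2.imwrite('pics/s6.png',cv2.resize(im[110:220,250:350],None,fx=7,fy=5.4,interpolation=cv2.INTER_CUBIC)[:,:,::-1])
h=cv2.cvtColor(im,cv2.COLOR_RGB2HSV)
m=cv2.inRange(h,(108,90,30),(125,255,255));k,l,st,ce=cv2.connectedComponentsWithStats(m)
for i in range(1,k):
    if st[i,4]>30 and 240<ce[i][0]<360 and 110<ce[i][1]<220: print('blue',st[i],ce[i])
s=ctrl.read_state()['tcp_pos']
for nm,p in dict(sl_bot=[s[0],s[1],s[2]-28.9],sl_top=[s[0],s[1],s[2]+31],tip=[520.7,116,105],foot=[520.7,116,66]).items(): print(nm,proj('side',p))
E
```

```text
time: 13.0
tcp_pos: [518.4, 106.2, 163.6]
tool_rot: [0.641, 0.767, -0.004, 0.003]
force: [-0.1, 0.8, -1.0]
grip_width: 34.6
[518.36286426 106.23746405 163.58845455]
blue [ 230   98   46   49 1418] [251.42172073 122.54019746]
blue [274 120   6  14  58] [276.79310345 126.20689655]
blue [286 127  14  38 398] [292.55778894 146.45226131]
sl_bot [[292.80124379 161.09037682]]
sl_top [[291.53892642 140.50400599]]
tip [[293.5174616  168.96909522]]
foot [[294.26839433 181.18214855]]
```

View pics/s6.png

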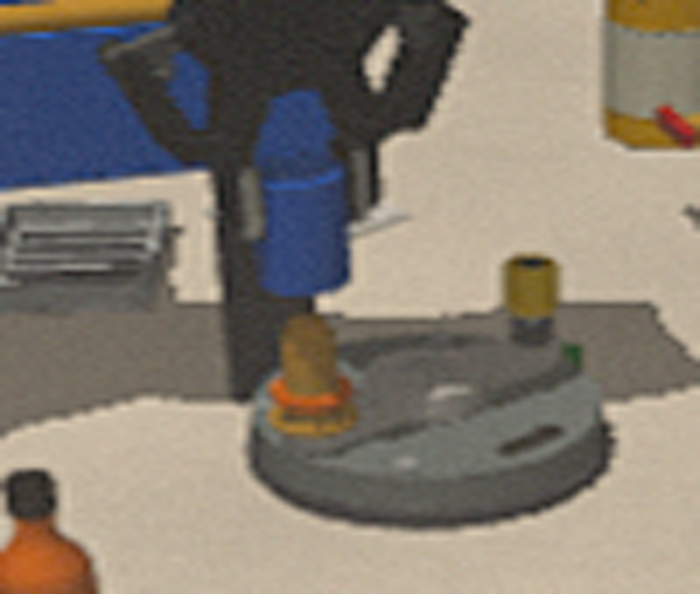

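Side view: the sleeve hangs upright at crop x 305 and the spigot tip is at x 307. The plunger knob is at (530,290), down by the green mark. Remaining offset is about (+2,+9.5) mm.

```bash
python3 -m crank '[[[0.2,0.9,-0.5],[-0.2,0.3,0]],[[0,0,0],[0,0,0]],[[0,0,-0.5],[0,0,0]],[[0,0,0],[0,0,0]],[[0,0,0],[0,0,0]]]';  python3 - <<'E'
from h import *
from scipy.spatial.transform import Rotation as R
im,d=cap('side')
h=cv2.cvtColor(im,cv2.COLOR_RGB2HSV)[110:220,250:350]
m=cv2.inRange(h,(108,90,30),(125,255,255))
print([ (r+110,np.nonzero(m[r])[0].mean()+250,m[r].astype(bool).sum()) for r in range(33,56,2)])
s=ctrl.read_state();p=s['tcp_pos']; print(p,R.from_quat(s['tool_rot']).as_matrix()[:,2].round(3))
print(proj('side',[p[0],p[1],p[2]-28.9]),proj('side',[p[0],p[1],p[2]+10]))
E
```

```text
time: 13.55
tcp_pos: [520.5, 115.4, 152.6]
tool_rot: [0.642, 0.767, -0.008, 0.002]
force: [-0.2, -0.7, -0.7]
grip_width: 34.5
[(143, np.float64(275.45), np.int64(20)), (145, np.float64(293.0), np.int64(11)), (147, np.float64(293.0), np.int64(11)), (149, np.float64(293.0), np.int64(11)), (151, np.float64(293.0), np.int64(11)), (153, np.float64(293.5), np.int64(12)), (155, np.float64(293.0), np.int64(11)), (157, np.float64(293.5), np.int64(12)), (159, np.float64(293.5), np.int64(12)), (161, np.float64(293.5), np.int64(12)), (163, np.float64(293.0), np.int64(13)), (165, np.float64(292.0), np.int64(9))]
[520.37489804 115.41625092 152.55773421] [-0.007 -0.014 -1.   ]
[[293.07261927 163.0558884 ]] [[292.27830358 150.07665727]]
```

```bash
python3 -m crank '[[[0,0,-0.5],[0.8,-0.4,0]],[[0,0,-0.8],[0,0,0]],[[0,0,-0.8],[0,0,0]],[[0,0,0],[0,0,0]],[[0,0,0],[0,0,0]]]';python3 -c "
from cell import ctrl
from scipy.spatial.transform import Rotation as R
s=ctrl.read_state();print(s['tcp_pos'],R.from_quat(s['tool_rot']).as_matrix()[:,2].round(3).tolist())"
```

```text
time: 14.1
tcp_pos: [520.1, 115.0, 129.5]
tool_rot: [0.642, 0.767, 0.0, -0.0]
force: [-0.1, -0.2, -0.5]
grip_width: 34.8
[520.07270682 114.96703884 129.47462697] [-0.0, 0.001, -1.0]
```

```bash
python3 -m crank '[[[0,0.05,-0.5],[0,0,0]],[[0,0,-0.5],[0,0,0]],[[0,0,-0.4],[0,0,0]],[[0,0,0],[0,0,0]],[[0,0,0],[0,0,0]]]';python3 -m crank '[[[0,0,-0.5],[0,0,0]],[[0,0,-0.5],[0,0,0]],[[0,0,-0.4],[0,0,0]],[[0,0,0],[0,0,0]],[[0,0,0],[0,0,0]]]'
```

```text
time: 14.6
tcp_pos: [520.2, 115.9, 114.3]
tool_rot: [0.642, 0.767, 0.0, -0.0]
force: [0.3, 0.6, -1.5]
grip_width: 34.8
time: 15.1
tcp_pos: [520.2, 116.0, 99.1]
tool_rot: [0.642, 0.767, 0.001, -0.0]
force: [-0.3, -0.0, -0.4]
grip_width: 34.6
```

```bash
python3 -m crank '[[[0,0,-0.5],[0,0,0]],[[0,0,-0.4],[0,0,0]],[[0,0,-0.3],[0,0,0]],[[0,0,-0.2],[0,0,0]],[[0,0,0],[0,0,0]]]';python3 -c "
from cell import ctrl
from scipy.spatial.transform import Rotation as R
s=ctrl.read_state();print(s['tcp_pos'],s['force'],R.from_quat(s['tool_rot']).as_matrix()[:,2].round(3).tolist())"
```

```text
time: 15.6
tcp_pos: [520.7, 116.2, 85.5]
tool_rot: [0.642, 0.767, 0.002, -0.0]
force: [-0.8, -0.5, 0.1]
grip_width: 34.7
[520.72755078 116.20532274  85.47897251] [-0.75510982 -0.46315864  0.1026506 ] [0.002, 0.003, -1.0]
```

```bash
python3 -m crank '[[[0,0,-0.2],[0,0,0]],[[0,0,-0.3],[0,0,0]],[[0,0,-0.4],[0,0,0]],[[0,0,-0.4],[0,0,0]],[[0,0,-0.4],[0,0,0]]]'
```

```text
time: 16.1
tcp_pos: [521.1, 116.1, 83.9]
tool_rot: [0.642, 0.767, 0.008, -0.001]
force: [-17.1, -1.6, 60.7]
grip_width: 34.8
```

Hard stop at 60 N with TCP z 83.9 (84.9 expected for home). I'll relax and release.

```bash
python3 -m crank '[[[0,0,0.05],[0,0,0]],[[0,0,0],[0,0,0]],[[0,0,0],[0,0,0]],[[0,0,0],[0,0,0]],[[0,0,0],[0,0,0]]]';python3 -m crank '[[[0,0,0],[0,0,0]],[[0,0,0],[0,0,0]],[[0,0,0],[0,0,0]],[[0,0,0],[0,0,0]],[[0,0,0],[0,0,0]]]' 6
```

```text
time: 16.6
tcp_pos: [520.9, 116.4, 85.5]
tool_rot: [0.642, 0.766, 0.009, -0.001]
force: [0.0, 0.7, -0.4]
grip_width: 34.8
time: 17.1
tcp_pos: [521.2, 115.9, 84.6]
tool_rot: [0.642, 0.766, 0.008, -0.001]
force: [-0.2, -0.3, -1.2]
grip_width: 60.1
```

```bash
python3 -m crank '[[[0,0,1.5],[0,0,0]],[[0,0,3],[0,0,0]],[[0,0,4],[0,0,0]],[[0,0,4],[0,0,0]],[[0,0,3],[0,0,0]]]';python3 -m crank '[[[-1,-4,0],[0,0,0]],[[-1,-4,0],[0,0,0]],[[-1,-4,0],[0,0,0]],[[-1,-4,0],[0,0,0]],[[0,0,0],[0,0,0]]]'; python3 - <<'E'
from h import *
a,da=cap('side');b,db=cap('top')
c=np.hstack([cv2.resize(a[130:220,260:350],(390,390),interpolation=cv2.INTER_CUBIC),cv2.resize(b[170:240,250:320],(390,390),interpolation=cv2.INTER_CUBIC)])
cv2.imwrite('pics/fin.png',c[:,:,::-1])
for n,im,d in(('side',a,da),('top',b,db)):
    h=cv2.cvtColor(im,cv2.COLOR_RGB2HSV)
    for nm,lo,hi in(('yellow',(22,140,90),(35,255,255)),('blue',(108,90,30),(125,255,255)),('orange',(4,150,60),(18,255,255))):
        k,l,st,ce=cv2.connectedComponentsWithStats(cv2.inRange(h,lo,hi))
        for i in range(1,k):
            if st[i,4]>4 and 255<ce[i][0]<350 and 140<ce[i][1]<225: 
                P=cloud(n,d)[l==i]; print(n,nm,st[i],ce[i].round(1),'z',np.percentile(P[:,2],[5,50,95]).round(0))
for X in([520.8,116.1,56],[520.8,116.1,116]): print(proj('side',X),proj('top',X))
E
```

```text
time: 17.6
tcp_pos: [517.7, 114.6, 240.7]
tool_rot: [0.643, 0.766, 0.004, -0.003]
force: [-0.1, -0.2, 0.3]
grip_width: 59.8
time: 18.1
tcp_pos: [478.3, -48.7, 246.7]
tool_rot: [0.641, 0.768, 0.009, 0.0]
force: [0.6, -0.0, -0.8]
grip_width: 59.9
side yellow [322 157   7  11  67] [325.  162.3] z [71. 85. 94.]
side blue [288 163  13  24 254] [294.4 174.9] z [ 63.  95. 115.]
side orange [289 187  11   3  15] [294.1 188.5] z [50. 51. 53.]
side orange [249 206  16  35 384] [256.4 223.6] z [11. 56. 92.]
top yellow [273 183   7   8  30] [276.  186.6] z [41. 94. 98.]
top blue [288 213  12  12  77] [293.8 218.2] z [ 44. 113. 119.]
[[294.48422233 184.20817155]] [[294.94666409 219.45157259]]
[[293.32932568 165.40736821]] [[293.3022252  218.22380992]]
```

View pics/fin.png

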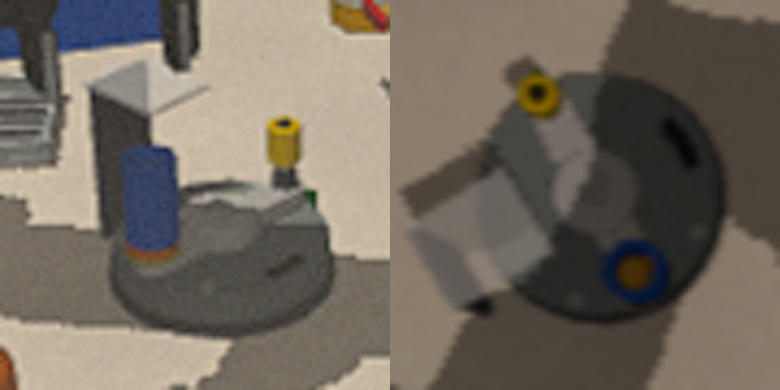

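The sleeve is upright and centred on the spigot, with the collar visible just below it at about z 51 mm. The sleeve top is at about 115 mm (116 expected), and the knob top is at 94 mm, which means home, at the green mark. The gripper is well clear.

```bash
python3 -c "
from cell import sign_off
print(sign_off())"
```

```text
the job is handed in; nothing more can be done
None
```

The job is done and handed in at about 18 s; `sign_off` reported no verdict. I lifted the plunger about 12 mm against its spring and swung the arm round to the green mark. The plunger dropped home there. I then carried the blue sleeve upright to the spigot and pushed it on to a hard stop at about 61 N.

**Last checks (camera):**
- **Plunger:** the knob top is at about 94 mm, which is its home height. The knob sits within about 2 mm of the marked hole.
- **Sleeve:** its top is at about 115 mm, against 116 mm expected when fully home. It stands upright and looks centred on the spigot.
- **Collar:** the visible orange is at about 51 mm, which fits fully pressed (50 to 56 mm).
- **Gripper:** it was open, over 150 mm away and touching nothing.

No check failed. At the hard stop the tool was about 1 mm lower than I expected, which I put down to flex under the load. I saw no bystander disturbed, but I did not re-measure their positions.

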